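# Switch the mixer off at its interlocked keys

### The job

The jar is off the mixer but it has been left running at low speed, with its white key latched down. Switch it off: press the red key right down until it latches by itself and the white key pops up. Do not press the blue key, and do not knock over or shove the steel tumbler beside the mixer.

Things in the scene. Friction and masses are not known exactly. Their poses are not given: they have to be found in the camera images.
- key_red (a joint): Travel of the red key (off), m: 0 = up (its start), growing as it slides straight down, 0.0125 = hard stop. Pushed past about 0.010 it latches and, let go, rests at about 0.0095; about 0.004 down it frees the key latched before, which springs up. The push takes 1 to 3 N, rising sharply only at the hard stop. Red, white and blue keys stand in one row, in any order.
- red_key_top (a point): Centre of the red key's top: 44 mm along its x (front to back), 28 mm along its y (the row), z up. Keys stand 40 mm apart, tops 95 mm above the stove top when up, on the black front panel (16 mm lower) of a fixed green mixer base, 180 x 160 mm. 50 mm behind the key centres (+x) the base steps up to 6 mm above the raised keys; its drive star, 94 mm behind, to 21 mm above.
- key_white (a joint): Travel of the white key (low speed), m, same meaning and mechanism as the red key's. It starts latched down at about 0.0095.
- key_blue (a joint): Travel of the blue key (high speed), m, same meaning. It starts up and must stay up.
- tumbler: Plain steel tumbler, 68 mm across, 92 mm tall, standing loose on the board beside the mixer, at least 60 mm clear of any key's centre. Origin at the centre of its foot, z up.

How it is judged:
At the end, for the whole second after the job is handed in: The red key stays latched down by itself (travel over 7 mm), the white and the blue key are up (travel under 3 mm) (value of joint key_red above 0.007 m and value of joint each of key_white, key_blue below 0.003 m); the robot touches nothing.
It fails at once if the blue key is pressed (over 5 mm) (value of joint key_blue above 0.005 m).
It fails at once if the tumbler is knocked over (tilt over 0.35 rad) or shoved (over 30 mm) (angle between tumbler's own z axis and vertical above 0.35 rad or distance of tumbler from where it was at the start of the episode above 0.03 m).
It also fails if it takes over 24 s, if anything falls off the work surface, if the arm or the gripper's body presses on something with over 40 N, if the wrist force passes 120 N, or if a joint passes its speed limit or range.

### The arm

A 6-joint arm with a two-finger parallel gripper is mounted at the origin on a cart in front of the work surface, level with it; the furniture and walls round the work are solid. World frame = base frame: x ahead of the robot, y to its left, z up, the work surface at z = 0. Lengths are in m, angles in rad, forces in N, time in s.
With the tool pointing down it reaches from about 0.35 to 0.725 m from the base axis. Payload 4.3 kg.
Tool frame: the origin (TCP) lies on the mounting face of the last link; the fingertips stand 173 mm ahead of it and the grasp point (between the pads) lies 155 mm ahead of it; z points along the fingers, y is the direction in which the jaws open and shut (so a half turn about z gives the same grasp; the last joint's range is limited). The gripper opens to 85 mm and grips with 20 to 120 N. Pads are 22 mm wide; open, the fingers measure 114 mm over their backs; the gripper's body (76 mm by 85 mm) begins 54 mm behind the grasp point. The pads swing forward as they close: fully open they stand 13 mm farther back than shut.
Start: joints at [1.181, 0.377, 0.081, 1.274, 0, 1.46], TCP at [0.159, 0.553, 0.405] pointing down, gripper open.
Joint ranges: [-2.72, 2.72], [-0.84, 1.66], [-1.02, 1.22], [-1.77, 2.12], [-1.37, 1.28], [-3.14, 3.14]. Speed limits (rad/s): [2.57, 2.57, 3.14, 3.14, 3.14, 3.14].

### API

Orientations are given as a unit quaternion [w, x, y, z].
In Python, from rig import arm, viewer gives the robot as it stands.
- The arm moves only by the shell command python3 -m creep 'ROWS' [OPENING]. ROWS is text: rows parted by semicolons, each of 6 numbers parted by spaces: the shift along the world's x, y, z in mm, then the turn, a rotation vector about the world's x, y, z in rad. In form: tx ty tz wx wy wz; .... A call has 1 to 8 rows; each row is the pose to reach, as a shift and turn from the pose commanded when the call began; what a row does not reach only later rows make up. A row lasts 1/10 s, in which the tool goes at most 50 mm and 8.59 degrees, less where a joint would pass 70% of its speed; a pose out of reach is approached as far as the arm can. A call with a gripper value outside its range is refused whole. OPENING is the opening, from 0 (shut) to 1 (fully open), set as the call begins (- or left out, the last holds). The fingers move at their own pace and stop on an object; the grip force is fixed at half the most. Time passes only in rows, so rows that repeat a pose let the fingers close. It gives the time, the measured TCP pose, the force and the opening at its end, in the units of the state.
- arm.sense(): the state, without advancing time (a new reading comes with each control period).
- viewer.snapshot(name): name is "side" or "top" or "wrist"; returns a dict with "img" (420x560x3 uint8, red, green, blue), "range_z" (420x560 float32, m along the optical axis (not along the pixel's ray), 0 where there is no reading), "fov_y" (degrees; the focal length in pixels is half the picture's height over the tangent of half this angle, whatever the lens; pixels are square), "cx", "cy" (the principal point, pixels), "R" (3x3) and "t" (3): a world point X has camera coordinates R X + t. Camera axes: x right, y down, z forward; pixel columns grow to the right and rows downward; lengths in m; the calibration is good to about 2 mm. A picture is of the moment at which its call begins.
- arm.finish_job(): hands the job in, once; it reports no verdict.
The state is a dict: "t": time; "qpos": joint angles; "qd": joint speeds; "effort": joint torques, N m; "position": TCP position; "tcp_rot": TCP orientation; "wrist_force": force on the tool from outside, world axes, zero at the start; "torque": the same for the moment, N m; "width": opening from 0.0 (shut) to 1.0 (fully open).
Only numpy, scipy, OpenCV 4.12 (cv2) and the standard library are available. Lean on these libraries where they do the work, as an engineer would, in place of code of your own. Each camera call takes 0.05 s, during which the arm holds its last target.

## Working session

There is one attempt and no reset: what is moved stays moved. The work goes in short steps, Python scripts to look and compute and a shell command to move; the robot and the scene stay as the last step left them, time stands still between calls to the robot, and variables do not carry over. Pictures are saved under pics/ and viewed, and the job is handed in when it is done.

```bash
mkdir -p pics; cat > h.py <<'E'
import numpy as np,cv2
from rig import arm,viewer
def snap(n,f):
    s=viewer.snapshot(n); cv2.imwrite('pics/'+f,s['img'][:,:,::-1]); np.savez(f[:-4]+'.npz',**s); return s
def pts(s):
    H,W=s['range_z'].shape; f=H/2/np.tan(np.radians(s['fov_y'])/2)
    v,u=np.mgrid[:H,:W]; z=s['range_z']
    c=np.stack([(u-s['cx'])/f*z,(v-s['cy'])/f*z,z],-1)
    return (c-np.array(s['t']))@np.array(s['R'])
E
python3 - <<'E'
from h import *
for n in("top","side"):
    s=snap(n,n+'1.png'); print(n,s['fov_y'],s['cx'],s['cy'],-np.array(s['R']).T@s['t'])
a=arm.sense();print(a)
E
```

```text
top 46.94467005244094 279.4203421454814 217.87310230840558 [0.41423271 0.08296703 0.92515066]
side 48.5964087156659 273.1576079225965 215.88646565344388 [ 0.42229867 -0.58314585  0.60555187]
{'t': 0.1, 'qpos': array([ 1.18069179e+00,  3.78012258e-01,  7.97723855e-02,  1.27437198e+00,
       -1.36975067e-05,  1.46049676e+00]), 'qd': array([-0.00058889, -0.00187117,  0.0031781 ,  0.00024719, -0.00064964,
       -0.00071447]), 'effort': array([ 1.18611100e-03, -4.64694178e+01,  2.70581996e+01,  1.19434184e-02,
       -2.17371125e-04,  1.80220826e-05]), 'position': array([0.15869363, 0.55239867, 0.40384628]), 'tcp_rot': array([-2.18126457e-04,  1.39446490e-01,  9.90229192e-01, -8.81193528e-04]), 'wrist_force': array([ 0.1916238 , -0.55626014,  0.03431842]), 'torque': array([-0.02966539, -0.05630996,  0.01295513]), 'width': 1.000736159789299}
```

View pics/top1.png

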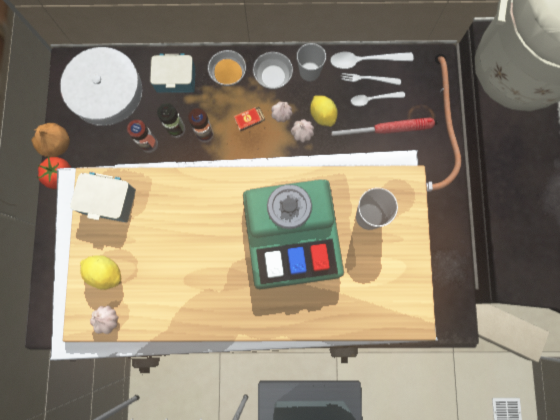

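View pics/side1.png

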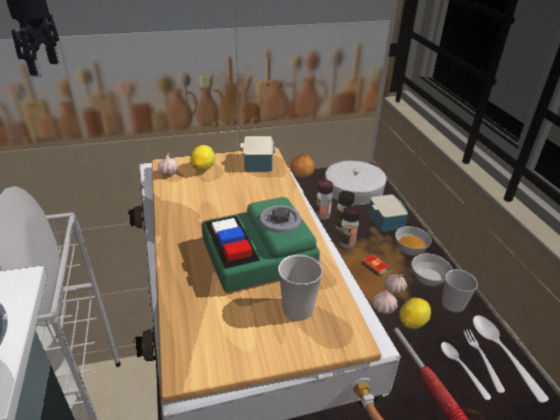

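The top view shows the key row from left to right: white at about (274,264), blue at (297,260) and red at (320,257). The tumbler is at (377,208), to the right and behind red. The side view agrees on the order.

```bash
python3 - <<'E'
from h import *
for n in("top","side"):
    s=dict(np.load(n+'1.npz')); P=pts(s); hsv=cv2.cvtColor(s['img'],cv2.COLOR_RGB2HSV).astype(int); h,S,V=hsv[...,0],hsv[...,1],hsv[...,2]
    roi=np.zeros(h.shape,bool)
    if n=='top': roi[238:290,250:345]=1
    else: roi[210:265,205:262]=1
    M={'red':((h<8)|(h>172))&(S>150)&(V>90),'blue':(abs(h-112)<14)&(S>120)&(V>80),'white':(S<50)&(V>150)}
    f=210/np.tan(np.radians(s['fov_y'])/2); R=s['R'];C=-R.T@s['t']
    for k,m in M.items():
        m=m&roi&(s['range_z']>0)
        q=P[m]; zt=np.percentile(q[:,2],80)
        m2=m&(abs(P[...,2]-np.median(q[q[:,2]>zt-.006][:,2]))<.004); q2=P[m2]
        v,u=np.nonzero(m2); rect=cv2.minAreaRect(np.stack([q2[:,0],q2[:,1]],1).astype(np.float32)*1000)
        print(n,k,m.sum(),m2.sum(),'mean',q2.mean(0).round(4),'px',u.mean().round(1),v.mean().round(1),rect)
    # green base: orientation
    g=(abs(h-75)<15)&(S>90)&(P[...,2]>.085)
    q=P[g]; print('green',g.sum(),cv2.minAreaRect(q[:,:2].astype(np.float32)*1000), np.percentile(q[:,2],[5,50,95]))
s=dict(np.load('top1.npz'));P=pts(s)
q=P[185:232,355:400].reshape(-1,3);q=q[(q[:,2]>.08)];print('tumbler',cv2.minEnclosingCircle(q[:,:2].astype(np.float32)*1000),np.percentile(q[:,2],[5,50,95]))
print('board',np.median(P[300:320,150:220,2]))
E
```

```text
top red 407 397 mean [0.5031 0.0212 0.0955] px 319.5 256.7 ((503.3954162597656, 21.205453872680664), (43.10643005371094, 27.473915100097656), 7.700014591217041)
top blue 408 398 mean [0.4981 0.0608 0.0956] px 296.5 259.7 ((498.3554382324219, 60.726722717285156), (43.858055114746094, 27.404203414916992), 7.721991062164307)
top white 397 384 mean [0.4929 0.1003 0.0859] px 273.7 263.4 ((492.99261474609375, 100.27820587158203), (43.509803771972656, 27.27692413330078), 7.752508640289307)Traceback (most recent call last):
  File "<stdin>", line 17, in <module>
    return _quantile_unchecked(
        a, q, axis, out, overwrite_input, method, keepdims, weights)
    return _ureduce(a,
                    func=_quantile_ureduce_func,
    ...<5 lines>...
                    overwrite_input=overwrite_input,
                    method=method)
    r = func(a, **kwargs)
    result = _quantile(arr,
                       quantiles=q,
    ...<2 lines>...
                       out=out,
                       weights=wgt)
    slices_having_nans = np.isnan(arr[-1, ...])
                                  ~~~^^^^^^^^^
IndexError: index -1 is out of bounds for axis 0 with size 0
```

```bash
python3 - <<'E'
from h import *
s=dict(np.load('side1.npz')); P=pts(s); hsv=cv2.cvtColor(s['img'],cv2.COLOR_RGB2HSV).astype(int); h,S,V=hsv[...,0],hsv[...,1],hsv[...,2]
roi=np.zeros(h.shape,bool);roi[210:265,205:262]=1
for k,m in {'red':((h<8)|(h>172))&(S>150)&(V>90),'blue':(abs(h-112)<14)&(S>120)&(V>80)}.items():
    m=m&roi&(abs(P[...,2]-.0955)<.004); q=P[m];print(k,len(q),cv2.minAreaRect(q[:,:2].astype(np.float32)*1000),q[:,2].mean())
s=dict(np.load('top1.npz'));P=pts(s)
print('board',np.median(P[300:320,150:220,2]))
q=P[180:235,350:405].reshape(-1,3);print(np.percentile(q[:,2],[1,50,90,99]))
q=q[q[:,2]>q[:,2].max()-.012];print('tumbler',cv2.minEnclosingCircle(q[:,:2].astype(np.float32)*1000))
E
python3 -m creep '26 -40 0 0 0 -0.08; 52 -80 0 0 0 -0.16; 78 -120 0 0 0 -0.24; 104 -160 0 0 0 -0.33; 130 -200 0 0 0 -0.41; 156 -240 0 0 0 -0.5; 182 -280 0 0 0 -0.58; 208 -320 0 0 0 -0.66' 0
```

```text
red 271 ((505.49566650390625, 21.52294158935547), (43.644866943359375, 27.911455154418945), 8.271872520446777) 0.09401043559184782
blue 229 ((500.2065124511719, 61.06940841674805), (43.96922302246094, 27.625993728637695), 4.710845947265625) 0.09403663299770608
board 0.02456264520691382
[0.0214034  0.02650738 0.10216441 0.11729752]
tumbler ((414.2326965332031, 82.96702575683594), 9.999999747378752e-05)
t: 0.9
position: [0.3672, 0.2309, 0.4045]
tcp_rot: [-0.0, 0.454, 0.891, -0.0]
wrist_force: [1.1, 0.3, -0.1]
width: -0.002
```

The two views agree on the red key within 2 mm: about (0.504, 0.021, 0.095). Next I move over it.

```bash
python3 -m creep '26 -40 0 0 0 -0.09; 52 -80 0 0 0 -0.18; 78 -120 0 0 0 -0.27; 104 -160 0 0 0 -0.36; 125 -192 -20 0 0 -0.44; 137 -210 -60 0 0 -0.495; 137 -210 -95 0 0 -0.495; 137 -210 -105 0 0 -0.495'
python3 - <<'E'
from h import *
snap('side','side2.png');snap('top','top2.png');s=snap('wrist','wrist2.png')
a=arm.sense();print(a['position'],a['tcp_rot'],a['wrist_force'],a['t'])
E
```

```text
t: 1.7
position: [0.5019, 0.022, 0.2957]
tcp_rot: [-0.003, 0.658, 0.753, -0.002]
wrist_force: [-1.2, -0.9, -0.8]
width: -0.001
[0.50336646 0.02303843 0.29984978] [-5.95377588e-04  6.57169002e-01  7.53742926e-01 -3.87186840e-04] [0.85134094 0.05485876 0.74988894] 1.85
```

```bash
python3 - <<'E'
import cv2,numpy as np
a=cv2.imread('pics/side2.png')[120:330,140:400];a=cv2.resize(a,(800,600)[:1]*1+(600,)) if 0 else cv2.resize(a,(720,582));cv2.imwrite('pics/side2c.png',a)
E
```

```text
(no output)
```

View pics/side2c.png

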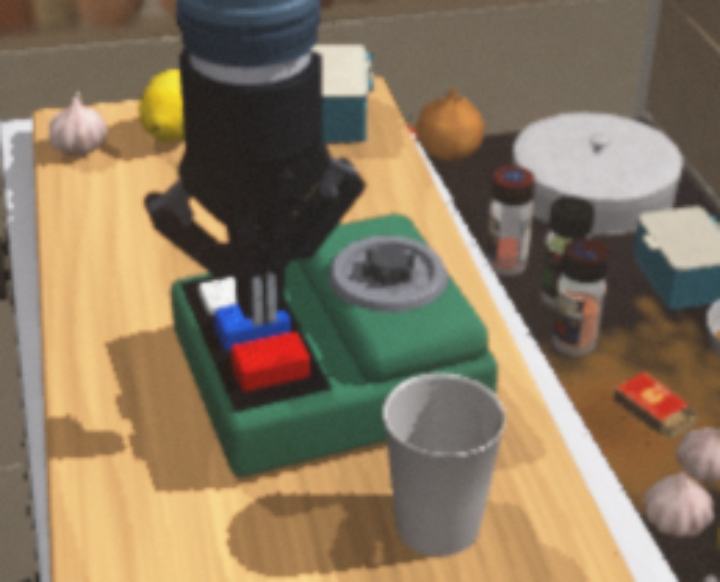

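View pics/wrist2.png

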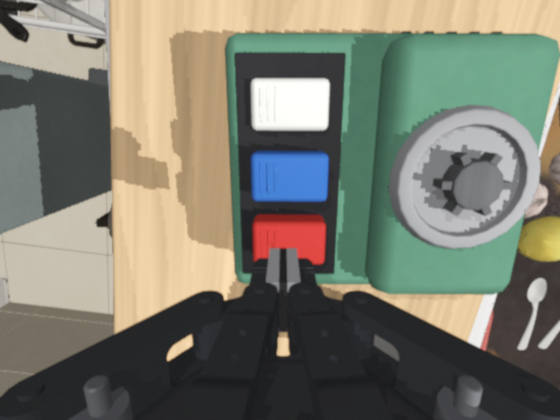

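The side view shows the shut fingers over the red key, with their tips at about (265,315) in the crop. The wrist view shows the tips, centred on column 284, over the red key, which spans columns 253–325. The tumbler and blue key are clear. I trim 2 mm toward −y and go down.

```bash
python3 -m creep '1 -2 -10 0 0 0; 1 -2 -20 0 0 0; 1 -2 -27 0 0 0; 1 -2 -32 0 0 0; 1 -2 -35 0 0 0; 1 -2 -38 0 0 0; 1 -2 -38 0 0 0'; python3 -m creep '0 0 -2 0 0 0; 0 0 -4 0 0 0; 0 0 -4 0 0 0'
```

```text
t: 2.55
position: [0.5047, 0.0208, 0.2615]
tcp_rot: [-0.0, 0.657, 0.754, 0.0]
wrist_force: [-0.1, 0.9, 1.1]
width: 0.0
t: 2.85
position: [0.5049, 0.0207, 0.2576]
tcp_rot: [0.0, 0.657, 0.754, 0.0]
wrist_force: [-0.4, 0.8, 2.4]
width: 0.001
```

```bash
python3 -m creep '0 0 -1 0 0 0; 0 0 -1.5 0 0 0; 0 0 -1.5 0 0 0'; python3 -m creep '0 0 -0.5 0 0 0; 0 0 -1 0 0 0; 0 0 -1 0 0 0'
```

```text
t: 3.15
position: [0.5049, 0.0207, 0.2563]
tcp_rot: [0.0, 0.657, 0.754, 0.0]
wrist_force: [0.3, 1.3, 2.4]
width: -0.001
t: 3.45
position: [0.5049, 0.0207, 0.2559]
tcp_rot: [0.0, 0.657, 0.754, 0.0]
wrist_force: [-3.8, 0.9, 7.6]
width: -0.001
```

The force rose sharply, so the key is at its hard stop. I retract and check.

```bash
python3 -m creep '0 0 10 0 0 0; 0 0 30 0 0 0; 0 0 70 0 0 0; -10 30 110 0 0 0; -40 70 130 0 0 0; -70 110 140 0 0 0; -100 150 140 0 0 0; -100 150 140 0 0 0'
python3 -m creep '-25 40 0 0 0 0; -50 80 0 0 0 0; -50 80 0 0 0 0'
python3 - <<'E'
from h import *
for n in('top','side'):
    s=snap(n,n+'3.png');P=pts(s); hsv=cv2.cvtColor(s['img'],cv2.COLOR_RGB2HSV).astype(int); h,S,V=hsv[...,0],hsv[...,1],hsv[...,2]
    for k,c in dict(red=(.504,.021),blue=(.499,.061),white=(.494,.1005)).items():
        m=(abs(P[...,0]-c[0])<.01)&(abs(P[...,1]-c[1])<.007)&(P[...,2]>.06)&(P[...,2]<.15); print(n,k,m.sum(),np.median(P[m][:,2]) if m.any() else None,np.median(s['img'][m],0))
print(arm.sense()['wrist_force'],arm.sense()['t'],arm.sense()['position'])
E
```

```text
t: 4.25
position: [0.4018, 0.1734, 0.3962]
tcp_rot: [-0.0, 0.655, 0.755, 0.0]
wrist_force: [0.8, -1.0, 0.1]
width: -0.0
t: 4.55
position: [0.3525, 0.2535, 0.3953]
tcp_rot: [-0.001, 0.655, 0.756, 0.0]
wrist_force: [0.6, -0.7, -0.3]
width: 0.002
top red 91 0.08636401824413037 [218.  70.  63.]
top blue 88 0.09581829384330057 [ 75. 114. 215.]
top white 94 0.09554295176093033 [244. 246. 245.]
side red 60 0.0851243002063005 [185.  33.  26.]
side blue 54 0.09438417644268729 [ 45.  80. 180.]
side white 52 0.09441411811139551 [219. 218. 216.]
[-0.09726623 -0.97763833 -0.40036047] 4.65 [0.35462596 0.25100582 0.39527623]
```

View pics/side3.png

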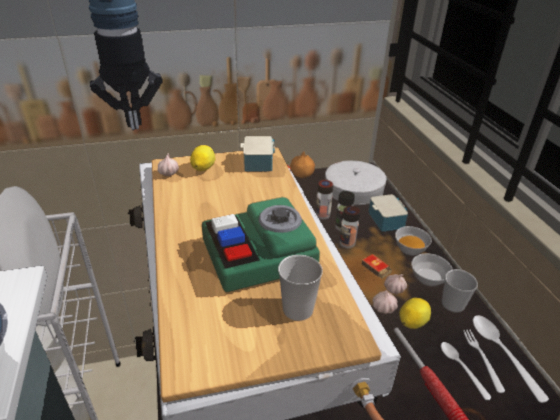

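View pics/top3.png

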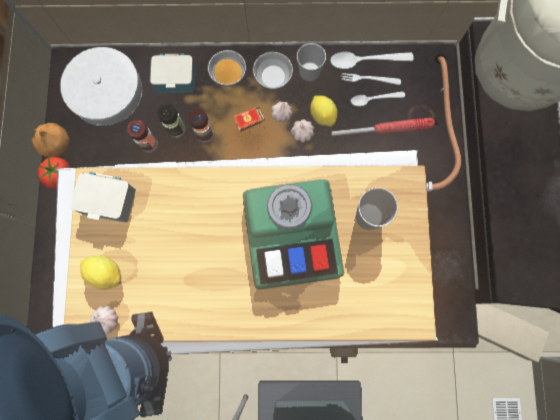

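Red at (320,258) in the top view is down 9.3 mm. White (274,264) and blue (297,260) are up. The tumbler is still at (377,208), and the arm is clear of everything.

```bash
python3 -c "
from rig import arm
print(arm.finish_job())"
```

```text
the job is handed in; nothing more can be done
None
```

I switched the mixer off by pressing the red key with the closed fingertips, and I've handed the job in. I pushed until the force rose sharply to about 8 N at the hard stop, then backed the arm well clear.

- **Keys:** in both cameras, red's top sits about 9 mm lower than at the start (0.086 m, was 0.0955 m in the top view), so it stayed latched with the arm away. White has popped up (0.0955 m, was 0.086 m), and blue never moved (0.096 m).
- **Tumbler:** it is upright and at the same pixel position in the top view before and after. I checked this by eye only, because my attempt to measure its position from depth gave an invalid result.
- **Camera agreement:** the top and side views differ by about 1.5–2 mm in position and height, which is within the stated calibration.
- **Time:** the job took about 4.7 s of the 24 s allowed.

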